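# Clamp the strainer housing shut with its draw latch

## Robot

A 6-joint arm with a two-finger parallel gripper is mounted at the origin on a cart in front of the work surface, level with it; the furniture and walls round the work are solid. World frame = base frame: x ahead of the robot, y to its left, z up, the work surface at z = 0. Lengths are in mm, angles in rad, forces in N, time in s.
With the tool pointing down it reaches from about 300 to 825 mm from the base axis. Payload 5.4 kg.
Tool frame: the origin (TCP) lies between the finger pads; the fingertips stand 17 mm ahead of it and the grasp point (between the pads) lies 2 mm behind it (nose_length is the distance from the TCP to the fingertips, in mm); z points along the fingers, y is the direction in which the jaws open and shut (so a half turn about z gives the same grasp; the last joint's range is limited). The gripper opens to 92 mm and grips with 3 to 60 N. Pads are 20 mm wide; open, the fingers measure 128 mm over their backs; the gripper's body (75 mm by 189 mm) begins 69 mm behind the grasp point.
Start: joints at [-1.344, 0.158, 1.597, -0, 1.386, -0.21], TCP at [243.224, -521.007, 194.101] pointing down, gripper open.
Joint ranges: [-2.91, 2.91], [-0.94, 2.29], [0.18, 2.7], [-1.29, 4.43], [0.17, 2.64], [-3, 3]. Speed limits (rad/s): [2.57, 2.57, 3.14, 3.14, 3.14, 3.14].

## Interface

Orientations are given as a 3x3 rotation matrix whose columns are the frame's x, y, z axes.
In Python, from plant import sense, get_image, calibration, finish_job, nose_length gives the robot as it stands.
- The arm moves only by the shell command python3 -m handwheel 'ROWS'. ROWS is JSON, a list of rows, each a list of 3 entries, a list of its own where there are three numbers: the shift along the tool's x, y, z in m, then the turn, a rotation vector about the tool's x, y, z in degrees, then the finger opening in m, from 0 to 0.0919. A call has 1 to 20 rows; each row shifts and turns the commanded pose from where the row before left it, along the tool's axes as they then stand; what a row does not reach is not made up. A row lasts 1/8 s, in which the tool goes at most 62.5 mm and 10.7 degrees, less where a joint would pass 70% of its speed; a pose out of reach is approached as far as the arm can. A call with a gripper value outside its range is refused whole. The fingers move at their own pace and stop on an object; the grip force is fixed at half the most. Time passes only in rows, so rows that do not move let the fingers close. It gives the time, the measured TCP pose, the force and the opening at its end, in the units of the state.
- sense(): the state, without advancing time (a new reading comes with each control period).
- get_image(name): name is "scene" or "top"; returns the picture (480x640x3 uint8, red, green, blue); there is no depth.
- calibration(name): a dict with "fx", "fy", "cx", "cy" (pixels), "T" (4x4, takes a point from camera to world coordinates). Camera axes: x right, y up, looking along -z (the intrinsics and any distortion apply to the point x, -y, -z); pixel columns grow to the right and rows downward; lengths in mm; the calibration is good to about 2 mm. A picture is of the moment at which its call begins. calibration takes no time and is no camera call.
- finish_job(): hands the job in, once; it reports no verdict.
The state is a dict: "time": time; "joint_pos": joint angles; "dq": joint speeds; "effort": joint torques, N m; "ee_pos": TCP position; "eef_rot": TCP orientation; "force": force on the tool from outside, world axes, zero at the start; "torque": the same for the moment, N m; "grip_width": finger opening in mm.
Only numpy, scipy, OpenCV 4.12 (cv2) and the standard library are available. Lean on these libraries where they do the work, as an engineer would, in place of code of your own. Each camera call takes 0.05 s, during which the arm holds its last target.

## Task

The end cover of the grey strainer housing stands open. Push the cover in until it meets the rubber seal, bring the latch lever forward and press the wire bail down until its bar snaps in under the nose of the keeper on the cover, then throw the lever back over centre until it lies fully down and keeps the cover squeezed on its seal by itself. Never push or press harder than a firm thumb would (about 60 N), and leave the jar and the loose caps where they stand.

Things in the scene. Friction and masses are not known exactly. Their poses are not given: they have to be found in the camera images.
- housing: grey-blue strainer housing, fixed to the desk. Origin on the desk right under the lever's pivot pin. Its -x axis points to the end cover ('forward'), +x to the rear, y across, z up. Body 110 mm wide, from 14 mm forward to 112 mm rear, top 85 mm up; an outlet reaches 142 mm rear. Two 10 mm guide rods, 47 mm either side, 30 mm up, end 112 mm forward; feet 20 mm high end 88 mm forward
- lever_pivot (a point): centre of the lever's pivot pin, 105 mm above the desk over the housing's origin; axes as the housing; the lever turns about y
- cover_face (a point): centre of the round push plate on the forward face of the end cover, 55 mm above the desk; axes as the housing. The cover is a block 50 mm long and 110 mm wide, its top 85 mm above the desk, that slides along x on two guide rods against 1.5 N friction. This point is 72 mm forward of the housing's origin plus cover
- cover (a joint): slide of the end cover in m: 0 = just touching the relaxed rubber seal, positive = open by so much (starts 6 to 18 mm open), negative = squeezing the seal, which pushes back with 5 N per mm; stop at -9 mm. Off the seal it stays where it is left
- keeper_seat (a point): point on the cover in which the bar's centre lies when the bail is pulled tight in the keeper; axes as the housing; 105 mm above the desk, 50.6 mm forward of the housing's origin plus cover. The keeper is a 20 mm wide steel hook on the cover, open to the front: post face 4 mm behind this point, floor 4 mm below it (so the bar rests at this height), nose above it
- keeper_nose (a point): centre of the keeper's round nose (5 mm thick), 8.5 mm above and 1 mm forward of keeper_seat; a 45 degree ramp falls from it to the rear and lifts the bar as the cover closes. With the cover on the relaxed seal and the lever at its forward stop the bar rests on the nose, 2 mm short: pressed down with about 5 N it squeezes the seal and snaps to the floor, with 5 mm play fore and aft
- lever (a joint): latch lever in rad: 0 = forward stop, handle 15 degrees forward of upright; grows as the handle swings up and to the rear; 1.83 = handle level to the rear and dead centre; beyond that the bail's pull holds it down; stop at 2.06. Slightly stiff: it stays where it is left. Starts 0.5 to 1.0
- lever_tip (a point): middle of the red grip of the latch lever, 50 mm from the pivot pin along the straight handle. The grip is 18 mm long, 26 mm wide, 7 mm thick; the handle ends 59 mm from the pin. Own -x axis runs along the handle away from the pin, y is the hinge axis
- bail (a joint): bail relative to the lever in rad: 0 = at its stop, 8 degrees forward of the handle (the start); grows as it swings forward and down. It moves freely, and falls forward by its weight when the lever brings it past upright
- bail_bar (a point): centre of the bail's bar: 8 mm round, 96 mm long across (y), with black rubber sleeves on its ends. Two wire legs, 42 mm apart, carry it 54 mm from a pin that sits on the lever 9 mm from the pivot along the handle. Own -x axis points from that pin to the bar
- bar_end_left (a point): middle of the sleeve on the +y half of the bar, 35 mm from its centre, outside the legs and clear of the keeper; free to press on from above
- bar_end_right (a point): the same on the -y half
- sample_jar: jar with a brown lid, 64 mm wide, 94 mm high; origin at its underside; bystander
- cap_1: loose white screw cap, 31 mm wide, 20 mm high, origin at its underside; bystander
- cap_3: the same

How it is judged:
By the outcome, as a careful person would: the job done as asked, in the order asked, and still so for the second after the job is handed in, with the robot touching nothing.
It also fails if it takes over 64 s, if anything falls off the work surface, if the arm or the gripper's body presses on something with over 40 N, if the wrist force passes 120 N, or if a joint passes its speed limit or range.

## Working session

There is one attempt and no reset: what is moved stays moved. The work goes in short steps, Python scripts to look and compute and a shell command to move; the robot and the scene stay as the last step left them, time stands still between calls to the robot, and variables do not carry over. Pictures are saved under pics/ and viewed, and the job is handed in when it is done.

```bash
ls; mkdir -p pics; python3 - <<'E'
from plant import *
import cv2
print(sense()); print(nose_length() if callable(nose_length) else nose_length)
for n in("scene","top"):
    im=get_image(n); cv2.imwrite(f"pics/{n}0.png",im[:,:,::-1]); c=calibration(n); print(n,c)
E
```

```text
pics
{'time': 0.0, 'joint_pos': array([-1.34410026e+00,  1.59034196e-01,  1.59821920e+00,  2.55158006e-06,
        1.38618835e+00, -2.10110684e-01]), 'dq': array([ 0.00244776, -0.00216962, -0.00107165, -0.00200134, -0.00182337,
       -0.00016395]), 'effort': array([-1.47809482e-03, -3.85580671e+01, -3.22107875e+01,  7.00693787e-02,
        3.80128948e-02, -1.38850851e-04]), 'ee_pos': array([ 243.07801249, -520.36914746,  193.13382624]), 'eef_rot': array([[ 9.06107460e-01,  4.23047397e-01, -4.13156914e-04],
       [ 4.23047421e-01, -9.06105750e-01,  1.80234649e-03],
       [ 3.88114137e-04, -1.80790457e-03, -9.99998290e-01]]), 'force': array([-0.69267116,  0.06164197,  0.28844929]), 'torque': array([ 0.04060392, -0.00539049, -0.00409955]), 'grip_width': 92.19333670136038}
17.0
scene {'fx': 568.7161344556527, 'fy': 568.7161344556527, 'cx': 318.08751804474207, 'cy': 243.74984272346046, 'T': array([[-6.98765705e-01,  3.97632951e-01, -5.94654963e-01,
        -4.36610816e+01],
       [-7.15185042e-01, -3.70440463e-01,  5.92692347e-01,
         5.10641567e+02],
       [ 1.53897468e-02,  8.39441421e-01,  5.43232230e-01,
         6.21338405e+02],
       [ 0.00000000e+00,  0.00000000e+00,  0.00000000e+00,
         1.00000000e+00]])}
top {'fx': 539.3356790219003, 'fy': 539.3356790219003, 'cx': 323.1106142129015, 'cy': 241.99402140295877, 'T': array([[-3.62156494e-02,  9.76954026e-01, -2.10355078e-01,
         3.18657384e+02],
       [-9.99320779e-01, -3.68383082e-02,  9.58938130e-04,
        -3.29559223e+01],
       [-6.81228672e-03,  2.10246929e-01,  9.77624581e-01,
         1.02861184e+03],
       [ 0.00000000e+00,  0.00000000e+00,  0.00000000e+00,
         1.00000000e+00]])}
```

View pics/scene0.png

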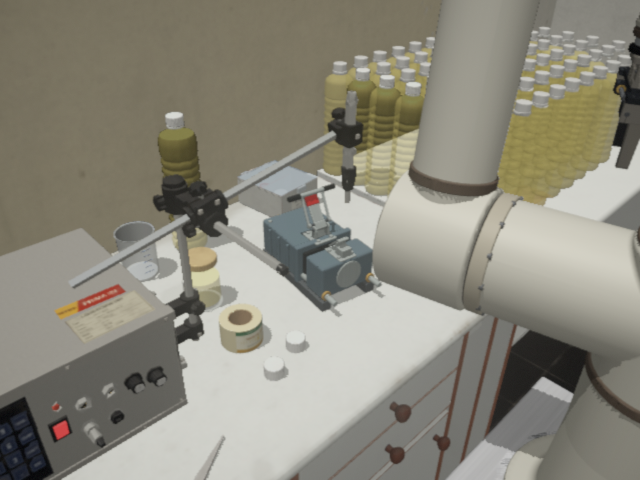

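View pics/top0.png

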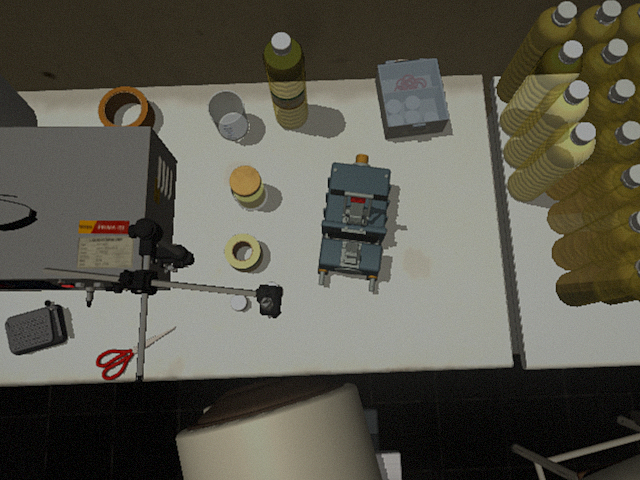

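```bash
python3 - <<'E'
import cv2
a=cv2.imread("pics/scene0.png"); b=cv2.imread("pics/top0.png")
cv2.imwrite("pics/sc_crop.png",cv2.resize(a[160:320,220:420],None,fx=4,fy=4,interpolation=cv2.INTER_CUBIC)[:600,:800])
cv2.imwrite("pics/top_crop.png",cv2.resize(b[145:305,260:440],None,fx=3.75,fy=3.75,interpolation=cv2.INTER_CUBIC))
cv2.imwrite("pics/sc_crop2.png",cv2.resize(a[80:380,60:400],None,fx=2,fy=2,interpolation=cv2.INTER_CUBIC))
E
```

```text
(no output)
```

View pics/sc_crop.png

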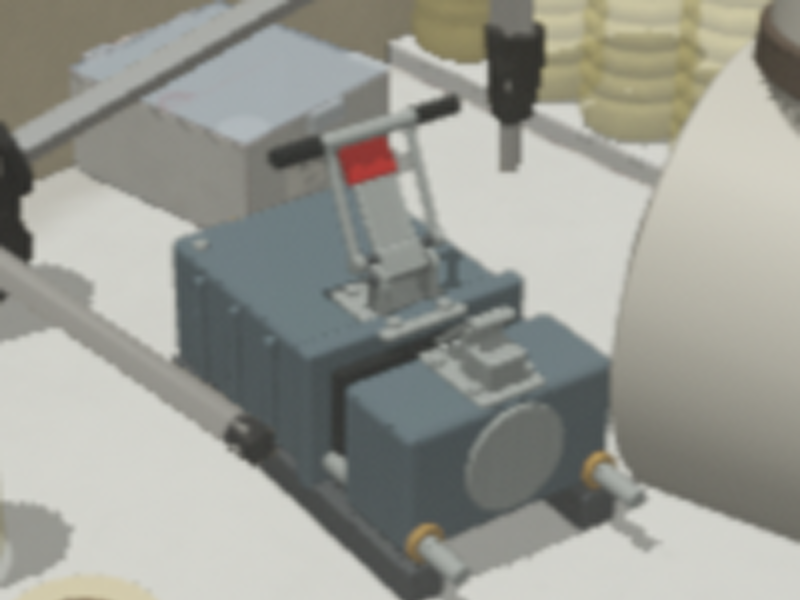

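View pics/top_crop.png

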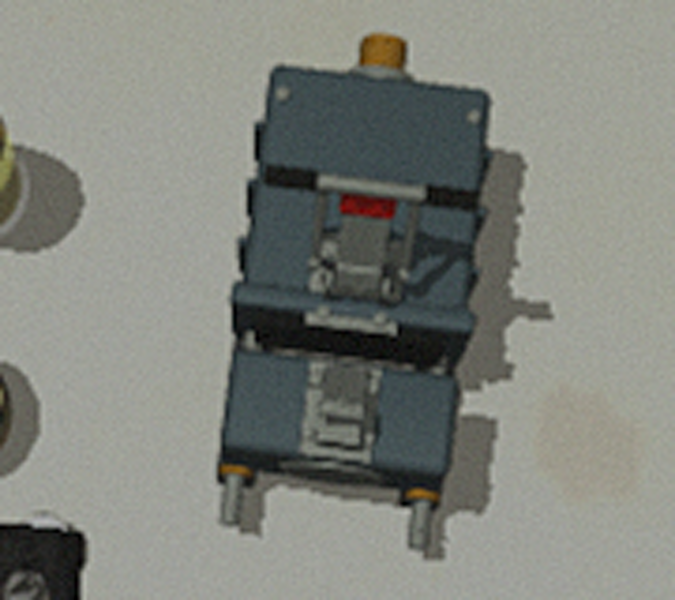

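View pics/sc_crop2.png

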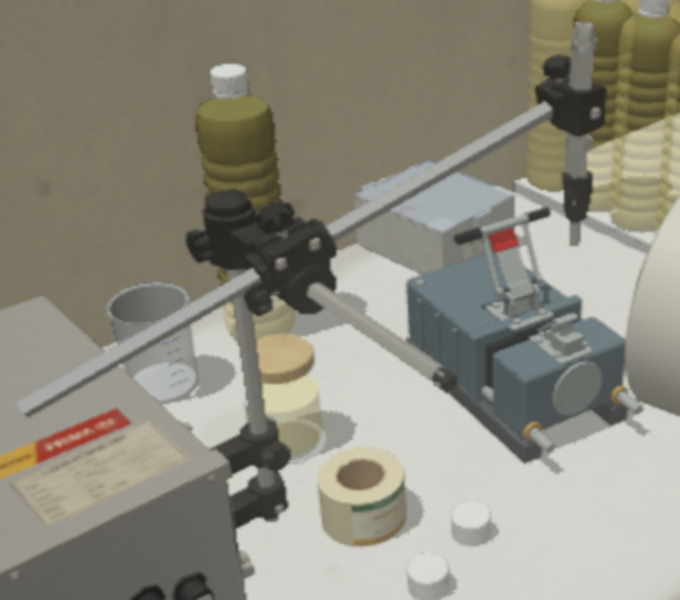

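```bash
cat > h.py <<'E'
import numpy as np
from plant import *
def ray(n,u,v):
    c=calibration(n); T=np.array(c["T"])
    d=np.array([(u-c["cx"])/c["fx"],-(v-c["cy"])/c["fy"],-1.]); d=T[:3,:3]@d
    return T[:3,3],d/np.linalg.norm(d)
def onz(n,u,v,z):
    o,d=ray(n,u,v); return o+d*(z-o[2])/d[2]
def tri(s,t):
    o1,d1=ray("scene",*s); o2,d2=ray("top",*t)
    A=np.stack([d1,-d2],1); k=np.linalg.lstsq(A,o2-o1,rcond=None)[0]
    p,q=o1+k[0]*d1,o2+k[1]*d2
    return (p+q)/2, np.linalg.norm(p-q)
def proj(n,p):
    c=calibration(n); T=np.array(c["T"]); q=T[:3,:3].T@(np.asarray(p)-T[:3,3])
    return c["cx"]-c["fx"]*q[0]/q[2], c["cy"]+c["fy"]*q[1]/q[2]
E
python3 - <<'E'
from h import *
np.set_printoptions(precision=1,suppress=True)
S=lambda u,v:(220+u/4,160+v/4); P=lambda u,v:(260+u/3.75,145+v/3.75)
for n,s,t in [("rodL",S(455,572),P(230,525)),("rodR",S(632,492),P(420,548)),("bar",S(363,130),P(372,188)),("grip",S(367,160),P(368,206)),
 ("tip",(347,200),(270,300)),("boss",(345,130),(270,300)),("endrod",(283,270),(140,380)),("boss2",(200,205),(145,255)),
 ("housTopRearL",S(200,243),P(282,92)),("cap",(295,341),(240,302)),("coverTopFL",S(412,443),P(225,460)),("coverTopFR",S(605,365),P(450,470)),("jar",(200,260),(246,180))]: print(n,*tri(s,t))
print(onz("top",*P(230,525),30),onz("top",*P(420,548),30),onz("scene",*S(455,572),30),onz("scene",*S(632,492),30))
print(onz("scene",291,333,20),onz("scene",274,366,20), onz("top",240,302,20))
E
```

```text
rodL [453.2 -26.4  32.7] 4.316762986721216
rodR [ 438.  -119.7   34.1] 4.093850099408818
bar [584.1 -96.4 161.3] 2.228757540724817
grip [579.7 -95.  148.8] 2.630554410212619
tip [393.1  37.7 274.9] 19.010993288232164
boss [391.2  34.6 366.9] 1.1962102548674725
endrod [299.9 214.8 297.3] 1.7259947880621214
boss2 [461.9 206.9 303. ] 10.805089078387434
housTopRearL [656.2 -61.   87.9] 0.14220964892275953
cap [413.7 111.7  66.5] 20.47899816825717
coverTopFL [477.5 -25.   85.5] 5.515782302221989
coverTopFR [ 468.9 -132.2   79.1] 3.2447897957144427
jar [642.9 102.9  84.4] 1.807724067828735
[451.8 -27.7  30. ] [ 436.9 -121.3   30. ] [457.3 -27.7  30. ] [ 443.2 -123.    30. ]
[459.6  65.2  20. ] [423.7 131.   20. ] [426.8 125.5  20. ]
```

```bash
cat >> h.py <<'E'
import cv2
O=np.array([557.5,-92.,0]); YAW=np.radians(-9.1)
def H(x,y,z):
    c,s=np.cos(YAW),np.sin(YAW); return O+np.array([c*x-s*y,s*x+c*y,z])
def toH(p):
    c,s=np.cos(YAW),np.sin(YAW); d=np.asarray(p)-O; return np.array([c*d[0]+s*d[1],-s*d[0]+c*d[1],d[2]])
def snap(tag,pts=(),box={"scene":(220,150,420,300),"top":(260,145,440,305)},which=("scene","top")):
    for n in which:
        im=get_image(n)[:,:,::-1].copy(); cv2.imwrite(f"pics/{tag}_{n}_raw.png",im)
        x0,y0,x1,y1=box[n]; k=4 if n=="scene" else 3.75
        cr=cv2.resize(im[y0:y1,x0:x1],None,fx=k,fy=k,interpolation=cv2.INTER_CUBIC)
        for p in pts:
            u,v=proj(n,p); cv2.circle(cr,(int((u-x0+.5)*k),int((v-y0+.5)*k)),3,(0,255,255),-1)
        cv2.imwrite(f"pics/{tag}_{n}.png",cr)
E
python3 - <<'E'
from h import *
np.set_printoptions(precision=1,suppress=True)
a=[]
for n in("scene","top"):
    im=cv2.cvtColor(get_image(n)[:,:,::-1].copy(),cv2.COLOR_BGR2HSV); m=((im[...,0]<8)|(im[...,0]>172))&(im[...,1]>150)&(im[...,2]>60)
    m[:, :300]=0; m[:,400:]=0; m[:150]=0;m[300:]=0
    v,u=np.nonzero(m); a.append((u.mean(),v.mean())); print(n,len(u),a[-1])
g,e=tri(*a); print(g,e,toH(g))
snap("chk",[H(-112,47,30),H(-112,-47,30),H(112,55,85),H(112,-55,85),H(-14,55,85),H(-14,-55,85),H(142,0,40)])
E
```

```text
scene 87 (np.float64(311.32183908045977), np.float64(199.77011494252875))
top 68 (np.float64(357.80882352941177), np.float64(199.58823529411765))
[580.2 -94.5 149.3] 2.6367829761111032 [ 22.8   1.2 149.3]
```

View pics/chk_scene.png

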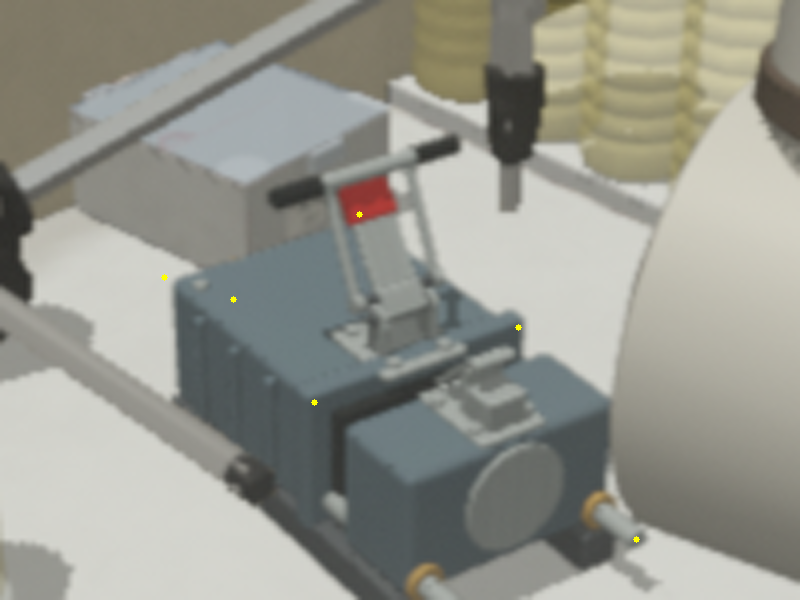

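View pics/chk_top.png

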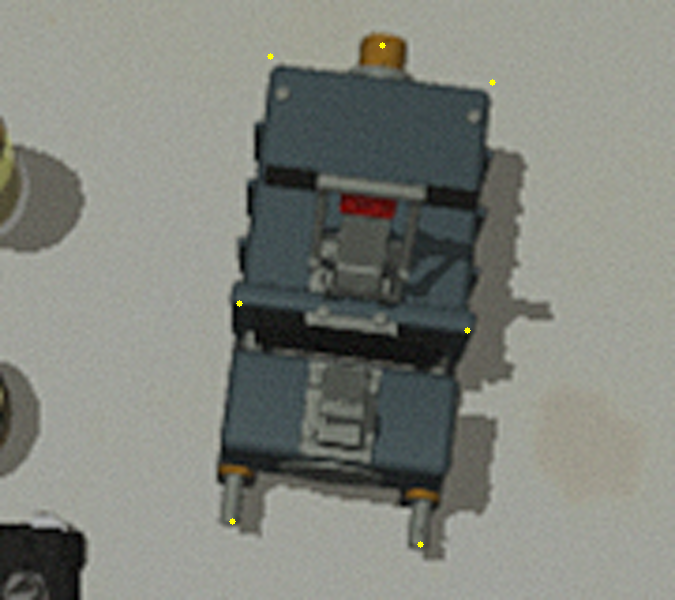

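```bash
sed -i 's/O=np.array.*; YAW/O=np.array([557.,-91.,0]); YAW/' h.py; python3 -m handwheel '[[[0,0,0],[0,0,8.5],0],[[0,0,0],[0,0,8.5],0],[[0,0,0],[0,0,8.5],0],[[0,0,0],[0,0,8.6],0],[[0.017,-0.0384,0],[0,0,0],0],[[0.017,-0.0384,0],[0,0,0],0],[[0.017,-0.0384,0],[0,0,0],0],[[0.017,-0.0384,0],[0,0,0],0],[[0.017,-0.0384,0],[0,0,0],0],[[0.017,-0.0384,0],[0,0,0],0],[[0.017,-0.0384,0],[0,0,0],0],[[0.017,-0.0384,0],[0,0,0],0],[[0,-0.0384,0],[0,0,0],0],[[0,-0.0384,0],[0,0,0],0],[[0,-0.0384,0],[0,0,0],0]]'
python3 -c "
from h import *
s=sense();print(s['time'],toH(s['ee_pos']),s['force'],s['eef_rot'].round(3),s['grip_width'])"
```

```text
time: 2.17
ee_pos: [444.2, -124.1, 194.1]
eef_rot: [[0.987, -0.158, 0.0], [-0.158, -0.987, -0.0], [0.0, 0.0, -1.0]]
force: [0.5, -0.6, -0.5]
grip_width: 0.3
2.175 [-106.12739169  -50.4883649   194.14293161] [ 0.52278842 -0.63597067 -0.52729803] [[ 0.987 -0.158  0.   ]
 [-0.158 -0.987 -0.   ]
 [ 0.     0.    -1.   ]] 0.26523375429297
```

```bash
python3 -m handwheel '[[[0,-0.019,0],[0,0,0],0],[[0,-0.019,0.01],[0,0,0],0],[[0,0,0.03],[0,0,0],0],[[0,0,0.03],[0,0,0],0],[[0,0,0.03],[0,0,0],0],[[0,0,0.02],[0,0,0],0],[[0,0,0.01],[0,0,0],0],[[0,0,0.003],[0,0,0],0]]'
python3 -c "
from h import *
s=sense();print(s['time'],toH(s['ee_pos']),s['force'])
snap('p1')"
```

```text
time: 3.18
ee_pos: [450.1, -87.8, 61.0]
eef_rot: [[0.987, -0.158, -0.0], [-0.158, -0.987, 0.0], [-0.0, -0.0, -1.0]]
force: [-0.3, -0.0, 0.7]
grip_width: 0.4
3.175 [-106.08298403  -13.74286894   60.9525996 ] [-0.2871248  -0.02161343  0.66463246]
```

View pics/p1_scene.png

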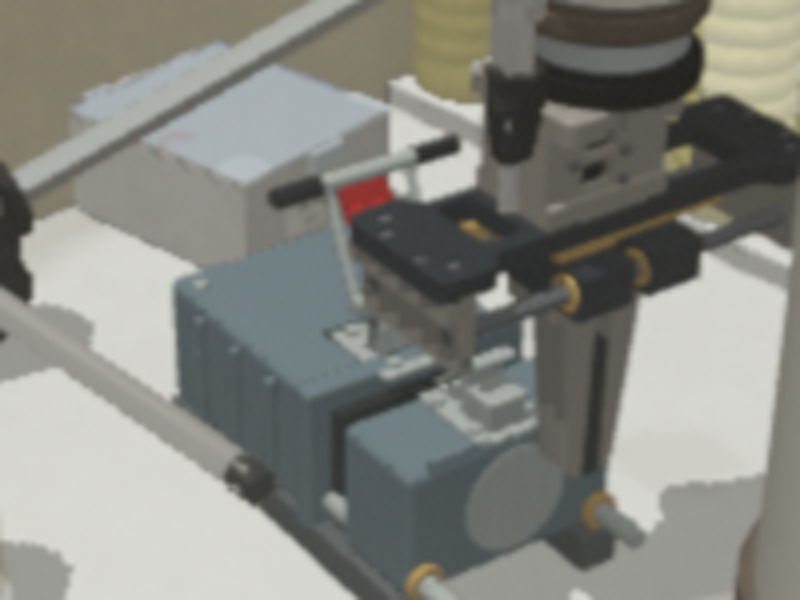

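View pics/p1_top_raw.png

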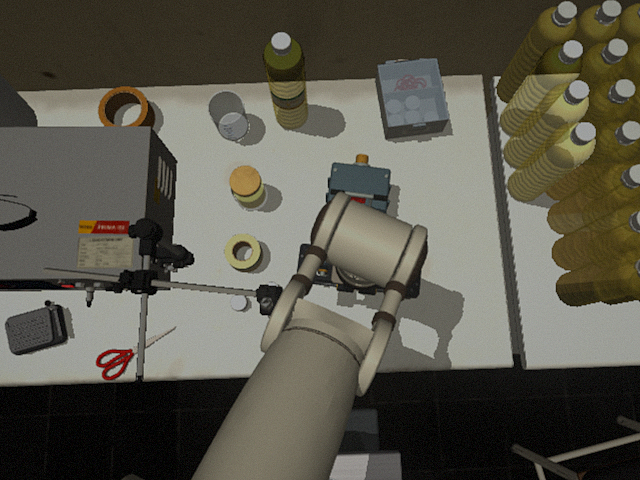

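```bash
python3 - <<'E'
from h import *
np.set_printoptions(precision=1,suppress=True)
for z in (300,367,400,450): print(z,onz("top",283,300,z),onz("top",270,298,z),onz("top",283,298,z),onz("top",345,205,z))
a=cv2.imread("pics/p1_scene_raw.png");cv2.imwrite("pics/p1b.png",cv2.resize(a[:330,240:],None,fx=1.8,fy=1.8))
b=cv2.imread("pics/p1_top_raw.png");cv2.imwrite("pics/p1c.png",cv2.resize(b[180:400,220:460],None,fx=2.7,fy=2.7,interpolation=cv2.INTER_CUBIC))
s=sense();print(s['joint_pos'],s['effort'])
E
```

```text
300 [397.4  23.4 300. ] [400.7  40.9 300. ] [400.1  23.3 300. ] [527.3 -66.3 300. ]
367 [390.1  18.2 367. ] [393.2  34.1 367. ] [392.6  18.2 367. ] [508.1 -63.2 367. ]
400 [386.6  15.7 400. ] [389.4  30.8 400. ] [388.9  15.6 400. ] [498.7 -61.7 400. ]
450 [381.2  11.8 450. ] [383.8  25.7 450. ] [383.3  11.8 450. ] [484.3 -59.4 450. ]
[-0.5  0.   2.   0.   1.1  1.3] [ -0.  -28.2 -28.1   0.   -0.1   0. ]
```

View pics/p1b.png

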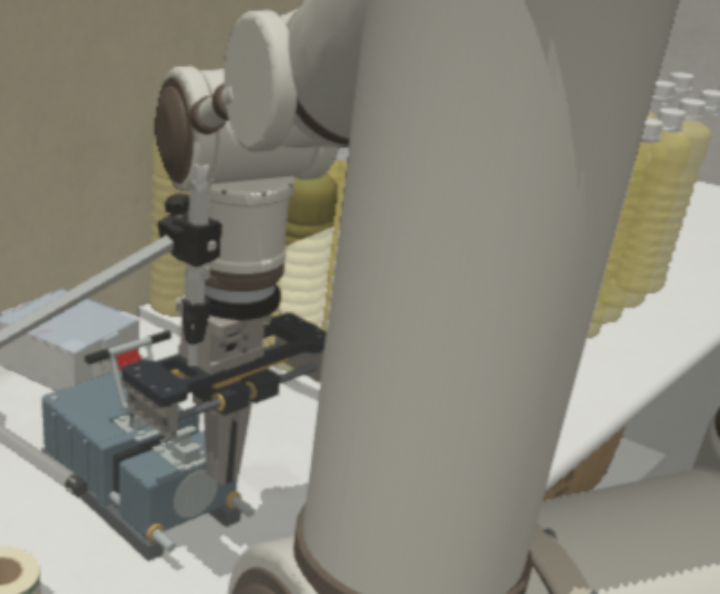

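View pics/p1c.png

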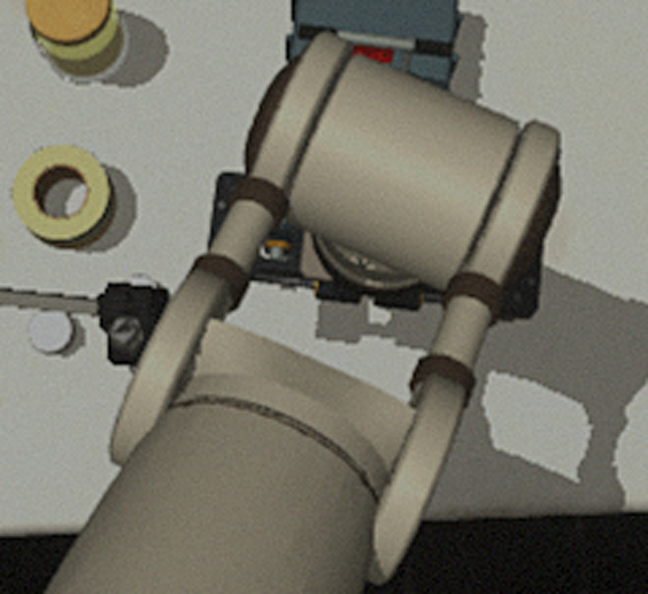

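```bash
python3 - <<'E'
from h import *
np.set_printoptions(precision=3,suppress=True)
print(sense()['joint_pos'])
for z in (380,400,420,440): print(z,proj("scene",[391,35,z]),proj("top",[391,35,z]))
# crop b scale 1.8 origin(240,0); crop c scale2.7 origin(220,180)
B=lambda u,v:(240+u/1.8,v/1.8); C=lambda u,v:(220+u/2.7,180+v/2.7)
print(tri(B(175,130),C(262,120)))   # left cap of wrist axle
print(tri(B(218,105),C(250,200)))   # left ring
print(tri(B(198,165),C(128,330)))   # rod top
print(tri(B(255,75),C(135,415)))   # forked disc
E
```

```text
[-0.457  0.007  2.038  0.     1.096  1.272]
380 (np.float64(345.80940780316973), np.float64(119.71958199218187)) (np.float64(268.19180218919155), np.float64(298.64522399077464))
400 (np.float64(346.5303002425581), np.float64(103.22657281640863)) (np.float64(266.36984907418565), np.float64(296.8027540195786))
420 (np.float64(347.27530093239676), np.float64(86.1820006415488)) (np.float64(264.4311248861325), np.float64(294.8421980263977))
440 (np.float64(348.0456397887218), np.float64(68.55772671157987)) (np.float64(262.36403198312695), np.float64(292.751827769286))
(array([471.855, -28.874, 406.747]), np.float64(5.490108608139632))
(array([429.666, -23.942, 434.175]), np.float64(8.700708653915493))
(array([384.769,  33.706, 414.45 ]), np.float64(4.234785021375845))
(array([347.78 ,  26.09 , 475.123]), np.float64(7.596513879397274))
```

```bash
python3 -m handwheel '[[[0.003,0,0],[0,0,0],0],[[0.003,0,0],[0,0,0],0],[[0.003,0,0],[0,0,0],0],[[0.003,0,0],[0,0,0],0],[[0.002,0,0],[0,0,0],0]]'; python3 -m handwheel '[[[0.003,0,0],[0,0,0],0],[[0.001,0,0],[0,0,0],0]]'
```

```text
time: 3.9
ee_pos: [463.8, -90.0, 61.0]
eef_rot: [[0.988, -0.158, -0.001], [-0.158, -0.988, 0.0], [-0.001, -0.0, -1.0]]
force: [-1.9, -0.2, 1.2]
grip_width: 0.6
time: 4.15
ee_pos: [467.9, -90.7, 61.0]
eef_rot: [[0.988, -0.158, -0.0], [-0.158, -0.988, 0.0], [-0.0, 0.0, -1.0]]
force: [-1.8, 0.3, 0.5]
grip_width: 0.9
```

```bash
python3 -m handwheel '[[[0.002,0,0],[0,0,0],0],[[0.001,0,0],[0,0,0],0]]'; python3 -m handwheel '[[[0.001,0,0],[0,0,0],0],[[0,0,0],[0,0,0],0]]'; python3 -m handwheel '[[[0.001,0,0],[0,0,0],0],[[0,0,0],[0,0,0],0]]';
```

```text
time: 4.4
ee_pos: [470.8, -91.1, 61.0]
eef_rot: [[0.987, -0.158, -0.0], [-0.158, -0.987, 0.0], [-0.0, 0.0, -1.0]]
force: [-1.6, -1.0, 0.5]
grip_width: 0.1
time: 4.65
ee_pos: [471.9, -91.3, 61.0]
eef_rot: [[0.987, -0.158, 0.0], [-0.158, -0.987, -0.0], [0.0, 0.0, -1.0]]
force: [-0.3, 0.1, 0.0]
grip_width: 0.3
time: 4.9
ee_pos: [472.9, -91.5, 61.0]
eef_rot: [[0.987, -0.158, -0.0], [-0.158, -0.987, -0.0], [0.0, 0.0, -1.0]]
force: [-1.9, 0.1, 0.3]
grip_width: 0.5
```

```bash
python3 -m handwheel '[[[0.001,0,0],[0,0,0],0],[[0,0,0],[0,0,0],0]]';python3 -m handwheel '[[[0.001,0,0],[0,0,0],0],[[0,0,0],[0,0,0],0]]'
```

```text
time: 5.15
ee_pos: [473.9, -91.6, 61.1]
eef_rot: [[0.987, -0.158, 0.0], [-0.158, -0.987, -0.0], [0.0, 0.0, -1.0]]
force: [-1.1, -0.9, 0.1]
grip_width: 0.6
time: 5.4
ee_pos: [474.9, -91.8, 61.1]
eef_rot: [[0.987, -0.158, 0.0], [-0.158, -0.987, -0.0], [0.0, -0.0, -1.0]]
force: [-1.2, -0.2, -0.2]
grip_width: 0.1
```

```bash
python3 -m handwheel '[[[0.001,0,0],[0,0,0],0],[[0,0,0],[0,0,0],0]]';python3 -m handwheel '[[[0.001,0,0],[0,0,0],0],[[0,0,0],[0,0,0],0]]';python3 -m handwheel '[[[0.001,0,0],[0,0,0],0],[[0,0,0],[0,0,0],0]]'
```

```text
time: 5.65
ee_pos: [475.7, -91.9, 61.1]
eef_rot: [[0.987, -0.158, -0.0], [-0.158, -0.987, 0.0], [-0.0, -0.0, -1.0]]
force: [-3.1, -1.3, 0.2]
grip_width: 0.5
time: 5.9
ee_pos: [476.3, -92.0, 61.0]
eef_rot: [[0.988, -0.158, -0.001], [-0.158, -0.988, 0.0], [-0.001, -0.0, -1.0]]
force: [-5.4, -0.6, 1.6]
grip_width: 0.6
time: 6.15
ee_pos: [476.8, -92.1, 61.0]
eef_rot: [[0.988, -0.157, -0.002], [-0.157, -0.988, 0.0], [-0.002, -0.0, -1.0]]
force: [-7.0, 0.2, 2.8]
grip_width: 0.1
```

```bash
python3 -m handwheel '[[[-0.006,0,0],[0,0,0],0],[[-0.006,0,-0.005],[0,0,0],0],[[0,0,-0.025],[0,0,0],0],[[0,-0.005,-0.03],[0,0,0],0],[[0,-0.005,-0.03],[0,0,0],0],[[0,-0.005,-0.03],[0,0,0],0],[[0,0,-0.03],[0,0,0],0],[[0.02,0,0],[0,0,0],0],[[0.025,0,0],[0,0,0],0],[[0.025,0,0],[0,0,0],0],[[0.025,0,0],[0,0,0],0],[[0.025,0,0],[0,0,0],0],[[0.02,0,0],[0,0,0],0],[[0.003,0,0],[0,0,0],0],[[0,0,0],[0,0,0],0]]'
python3 -c "
from h import *
s=sense();print(s['time'],toH(s['ee_pos']),s['force'],s['joint_pos'])
snap('p2')"
```

```text
time: 8.02
ee_pos: [609.2, -98.0, 211.4]
eef_rot: [[0.988, -0.158, 0.0], [-0.158, -0.988, 0.0], [0.0, -0.0, -1.0]]
force: [-0.2, 0.3, -0.7]
grip_width: 0.8
8.025 [ 52.65794829   1.39579    211.35461285] [-0.1927105   0.27752279 -0.66315824] [-3.55038039e-01  2.54968929e-01  1.45111728e+00  1.12203271e-04
  1.43526649e+00  1.37400968e+00]
```

View pics/p2_scene.png

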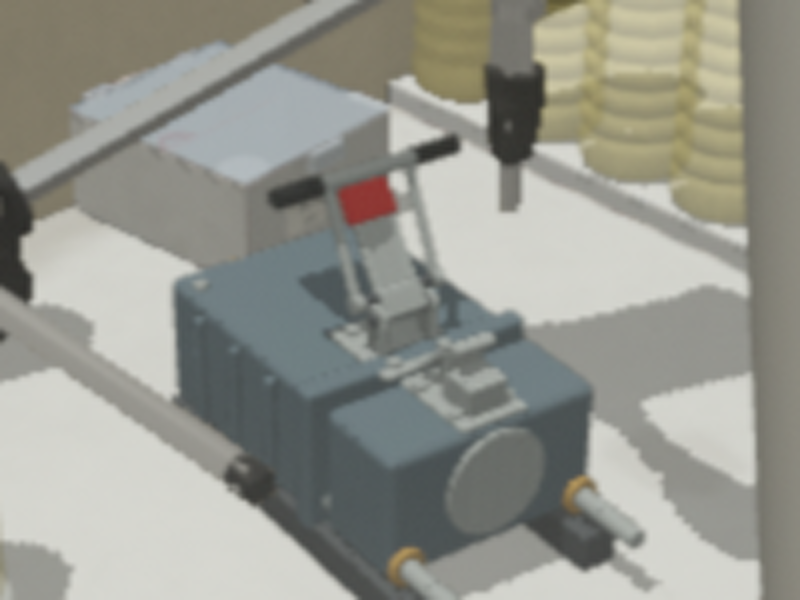

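View pics/p2_top_raw.png

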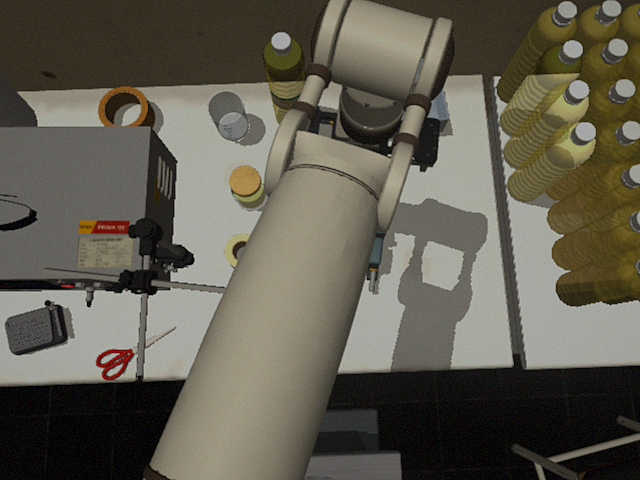

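View pics/p2_scene_raw.png

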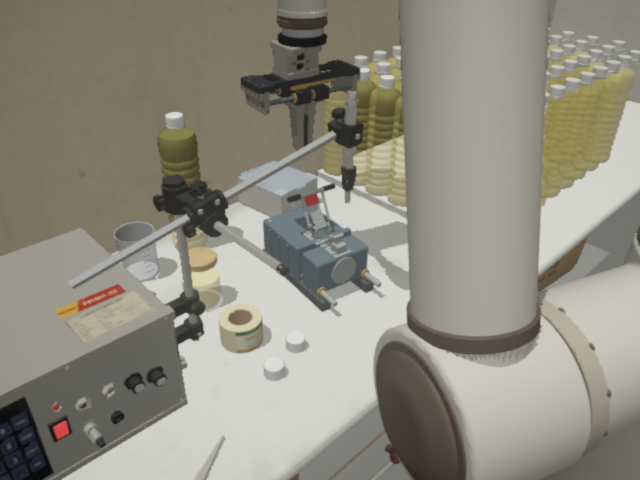

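```bash
python3 -c "
from h import *
print(proj('scene',H(52,1,194)),proj('scene',H(31,0,157)),proj('scene',H(23,0,165)))"
```

```text
(np.float64(302.5328610078471), np.float64(170.60453963451786)) (np.float64(309.7537621712378), np.float64(194.24972950922304)) (np.float64(312.4273194628876), np.float64(191.94644121743528))
```

```bash
python3 -c "
import cv2
a=cv2.imread('pics/p2_scene_raw.png');cv2.imwrite('pics/z.png',cv2.resize(a[70:220,230:390],None,fx=4,fy=4,interpolation=cv2.INTER_CUBIC))"
```

```text
(no output)
```

View pics/z.png

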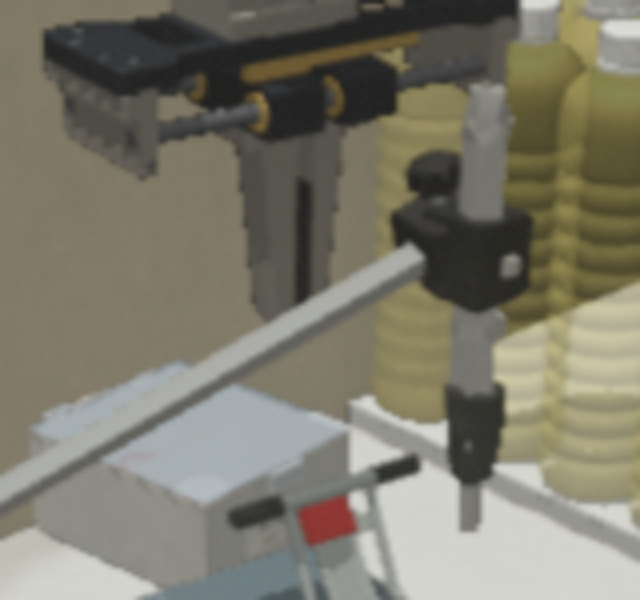

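```bash
python3 -c "
from h import *
for z in (44,61): print(proj('scene',H(-106,-13.7,z)))
for z in (194,211,220): print(proj('scene',H(52,1,z)))"
```

```text
(np.float64(361.8454146645572), np.float64(283.12790894620315))
(np.float64(362.42574466790967), np.float64(274.9909930992935))
(np.float64(302.5328610078471), np.float64(170.60453963451786))
(np.float64(302.53815568508895), np.float64(161.55620434691372))
(np.float64(302.54099970343435), np.float64(156.6959210136974))
```

```bash
python3 -c "
from h import *
B=lambda u,v:(220+u/4,150+v/4); C=lambda u,v:(220+u/2.7,180+v/2.7)
for s,t in ((B(450,285),C(213,250)),(B(355,222),C(220,172)),(B(495,250),C(310,285))):
  p,e=tri(s,t);print(p,e,toH(p))
print('bodyz',61+71)
print(onz('scene',*B(568,473),44),onz('scene',*B(568,473),80),toH(onz('scene',*B(568,473),80)))
"
```

```text
[444.92313138   2.22136486 205.33236269] 10.05904399792339 [-125.40995839   74.32220182  205.33236269]
[492.43060629  -0.90007954 209.73184809] 2.4738930992040538 [-78.00674012  78.75373494 209.73184809]
[437.82617809 -40.71366625 202.61199206] 27.273306203417995 [-125.62706652   30.80511889  202.61199206]
bodyz 132
[ 479.12349527 -120.36492929   44.        ] [446.52520527 -81.01844956  80.        ] [-110.66300034   -7.6165593    80.        ]
```

```bash
python3 -m handwheel '[[[0.01,0,0.01],[0,0,0],0],[[0.01,0,0.02],[0,0,0],0],[[0,0,0.02],[0,0,0],0],[[0,0,0.01],[0,0,0],0],[[0,0,0],[0,0,0],0]]'
python3 -c "
from h import *
s=sense();print(s['time'],toH(s['ee_pos']),s['force'])
snap('p3',[H(72,0,s['ee_pos'][2]-17)],which=('scene',),box={'scene':(220,130,420,280)})"
```

```text
time: 8.75
ee_pos: [628.4, -100.9, 149.9]
eef_rot: [[0.987, -0.158, -0.002], [-0.158, -0.987, 0.001], [-0.002, -0.0, -1.0]]
force: [-0.3, 0.1, 0.3]
grip_width: 0.6
8.75 [ 72.0478027    1.50110765 149.87317418] [-0.28291445  0.12185137  0.3220896 ]
```

View pics/p3_scene.png

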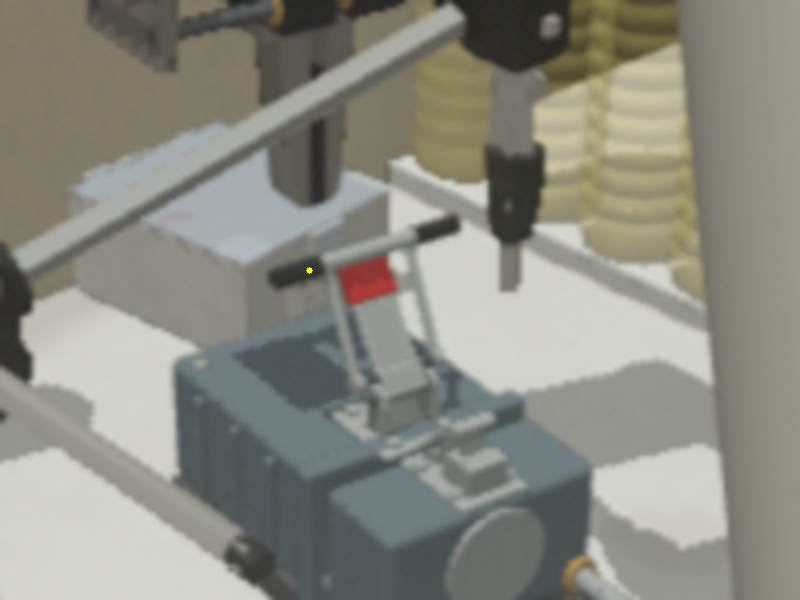

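```bash
python3 -m handwheel '[[[0.01,0,0.02],[0,0,0],0],[[0,0,0.015],[0,0,0],0],[[0,0,0.003],[0,0,0],0],[[0,0,0],[0,0,0],0]]';for i in 1; do python3 -m handwheel '[[[0,0,0.002],[0,0,0],0],[[0,0,0.002],[0,0,0],0],[[0,0,0.002],[0,0,0],0]]';done; python3 -m handwheel '[[[0,0,0.002],[0,0,0],0]]'; python3 -m handwheel '[[[0,0,0.002],[0,0,0],0]]'
```

```text
time: 9.3
ee_pos: [639.0, -102.8, 113.4]
eef_rot: [[0.987, -0.158, 0.0], [-0.158, -0.987, -0.0], [0.0, 0.0, -1.0]]
force: [-0.0, -0.8, 0.7]
grip_width: 0.7
time: 9.68
ee_pos: [639.2, -102.8, 107.2]
eef_rot: [[0.987, -0.158, 0.0], [-0.158, -0.987, -0.0], [0.0, 0.0, -1.0]]
force: [-0.2, 0.4, 0.4]
grip_width: 0.5
time: 9.8
ee_pos: [639.1, -102.8, 105.0]
eef_rot: [[0.987, -0.158, 0.0], [-0.158, -0.987, 0.0], [0.0, -0.0, -1.0]]
force: [-0.3, -0.1, -0.1]
grip_width: 0.6
time: 9.93
ee_pos: [639.1, -102.8, 102.9]
eef_rot: [[0.987, -0.158, -0.0], [-0.158, -0.987, 0.0], [-0.0, -0.0, -1.0]]
force: [0.1, 0.5, 0.4]
grip_width: 0.0
```

```bash
for i in 1; do python3 -m handwheel '[[[0,0,0.002],[0,0,0],0]]'; python3 -m handwheel '[[[0,0,0.002],[0,0,0],0]]'; python3 -m handwheel '[[[0,0,0.002],[0,0,0],0]]'; done | grep -E 'ee_pos|force'
python3 -c "
from h import *
s=sense()
snap('p4',[H(82,0,s['ee_pos'][2]-17)],which=('scene',),box={'scene':(220,130,420,280)})"
```

```text
ee_pos: [639.1, -102.8, 101.0]
force: [-0.2, 0.1, 1.1]
ee_pos: [639.1, -102.8, 99.0]
force: [0.1, -0.2, 0.2]
ee_pos: [639.1, -102.8, 97.0]
force: [-0.0, -0.6, -0.9]
```

View pics/p4_scene.png

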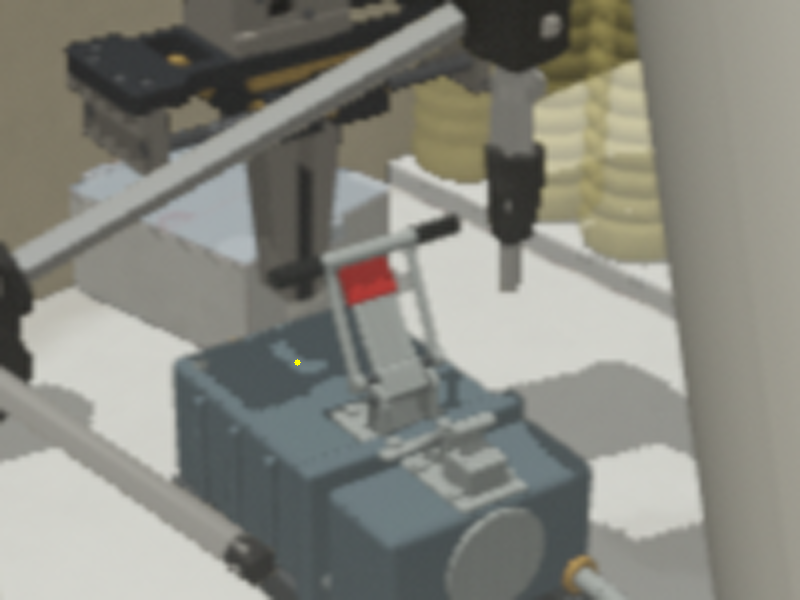

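```bash
(python3 -m handwheel '[[[0,0,0.006],[0,0,0],0],[[0,0,0.006],[0,0,0],0],[[0,0,0.004],[0,0,0],0]]'; for i in 1; do python3 -m handwheel '[[[0,0,0.002],[0,0,0],0]]'; python3 -m handwheel '[[[0,0,0.002],[0,0,0],0]]'; python3 -m handwheel '[[[0,0,0.002],[0,0,0],0]]'; done) | grep -E 'ee_pos|force'
```

```text
ee_pos: [638.8, -102.7, 80.3]
force: [0.6, -0.2, 0.4]
ee_pos: [638.9, -102.7, 78.6]
force: [0.5, 0.9, -0.3]
ee_pos: [639.2, -102.8, 77.1]
force: [0.2, 0.1, -0.3]
ee_pos: [639.3, -102.8, 75.1]
force: [-0.8, 0.8, -0.0]
```

```bash
(for i in 1; do python3 -m handwheel '[[[0,0,0.002],[0,0,0],0]]'; python3 -m handwheel '[[[0,0,0.002],[0,0,0],0]]'; python3 -m handwheel '[[[0,0,0.001],[0,0,0],0]]';  python3 -m handwheel '[[[0,0,0.001],[0,0,0],0]]'; done) | grep -E 'ee_pos|force'
python3 -c "
from h import *
snap('p5',[],box={'scene':(220,130,420,280),'top':(260,145,440,305)})"
```

```text
ee_pos: [639.2, -102.8, 73.1]
force: [0.1, -0.5, 0.4]
ee_pos: [639.1, -102.8, 71.0]
force: [0.9, 0.5, -0.1]
ee_pos: [639.1, -102.8, 70.0]
force: [0.5, -0.3, -0.6]
ee_pos: [639.2, -102.8, 69.1]
force: [-0.6, 0.1, -0.8]
```

View pics/p5_scene.png

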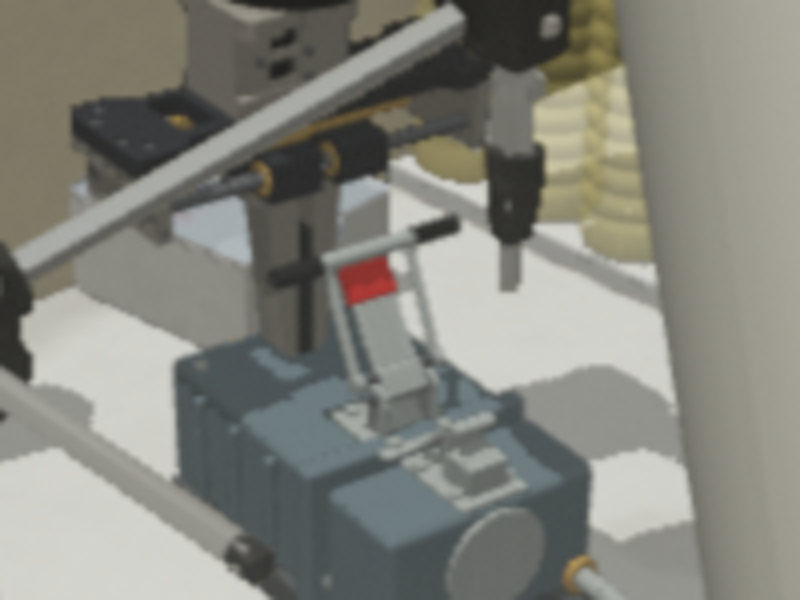

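```bash
(for i in 1; do python3 -m handwheel '[[[0,0,0.002],[0,0,0],0]]'; python3 -m handwheel '[[[0,0,0.002],[0,0,0],0]]'; python3 -m handwheel '[[[0,0,0.002],[0,0,0],0]]';  python3 -m handwheel '[[[0,0,0.001],[0,0,0],0]]'; done) | grep -E 'ee_pos|force'
python3 -c "
from h import *
for z in (75,85,95,105):print(z,[tuple(np.round((np.array(proj('scene',H(82+a,b,z)))-(220,130))*4)) for a,b in((0,0),(-10,18),(-10,-18),(10,18))])"
```

```text
ee_pos: [639.3, -102.9, 67.3]
force: [0.1, 0.2, 0.0]
ee_pos: [639.1, -102.8, 65.0]
force: [0.0, 0.3, 0.2]
ee_pos: [639.2, -102.8, 64.9]
force: [-6.9, 2.3, 16.7]
ee_pos: [639.3, -102.9, 64.9]
force: [-8.7, 1.6, 17.7]
75 [(np.float64(296.0), np.float64(369.0)), (np.float64(275.0), np.float64(390.0)), (np.float64(340.0), np.float64(368.0)), (np.float64(252.0), np.float64(371.0))]
85 [(np.float64(296.0), np.float64(351.0)), (np.float64(275.0), np.float64(371.0)), (np.float64(340.0), np.float64(349.0)), (np.float64(252.0), np.float64(353.0))]
95 [(np.float64(296.0), np.float64(332.0)), (np.float64(275.0), np.float64(352.0)), (np.float64(340.0), np.float64(331.0)), (np.float64(251.0), np.float64(334.0))]
105 [(np.float64(296.0), np.float64(314.0)), (np.float64(274.0), np.float64(333.0)), (np.float64(340.0), np.float64(312.0)), (np.float64(251.0), np.float64(315.0))]
```

```bash
(python3 -m handwheel '[[[0,0,-0.005],[0,0,0],0],[[0,0,-0.01],[0,0,0],0],[[0,0,-0.02],[0,0,0],0],[[0,0,-0.02],[0,0,0],0],[[-0.01,0,-0.004],[0,0,0],0],[[-0.01,0,0],[0,0,0],0],[[-0.01,0,0],[0,0,0],0],[[-0.005,0,0],[0,0,0],0],[[0,0,0],[0,0,0],0]]')
python3 -c "
from h import *
s=sense();print(s['time'],toH(s['ee_pos']),s['force'])
snap('p6',[],which=('scene',),box={'scene':(220,130,420,280)})"
```

```text
time: 13.32
ee_pos: [604.0, -97.2, 120.7]
eef_rot: [[0.987, -0.158, -0.001], [-0.158, -0.987, 0.0], [-0.001, -0.0, -1.0]]
force: [0.7, -1.0, 0.0]
grip_width: 0.5
13.325 [ 47.36797067   1.35486215 120.72424123] [ 0.74270167 -0.98477423  0.00273484]
```

View pics/p6_scene.png

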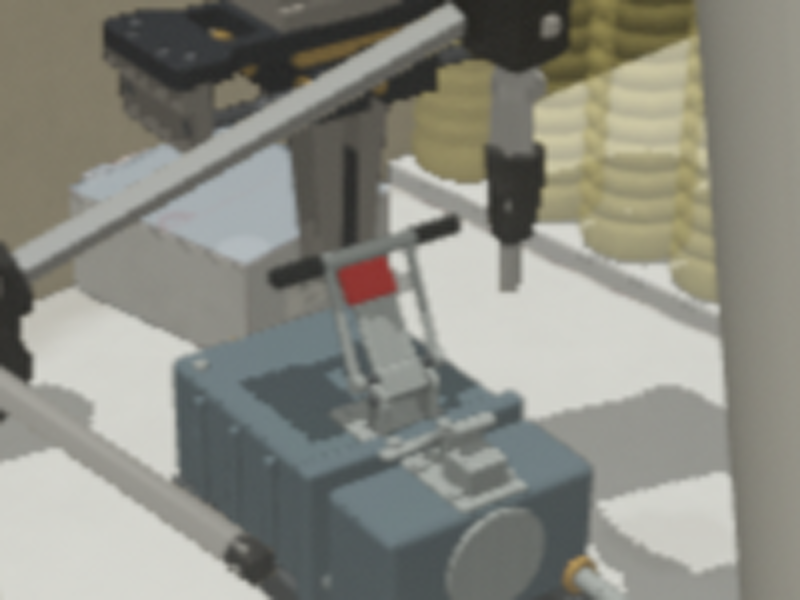

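```bash
(python3 -m handwheel '[[[-0.004,0,0],[0,0,0],0],[[-0.004,0,0],[0,0,0],0],[[-0.004,0,0],[0,0,0],0],[[-0.004,0,0],[0,0,0],0]]';python3 -m handwheel '[[[-0.004,0,0],[0,0,0],0],[[-0.004,0,0],[0,0,0],0],[[-0.004,0,0],[0,0,0],0]]')|grep -E "pos|force"
python3 -c "
from h import *
s=sense();print(s['time'],toH(s['ee_pos']),s['force'])
snap('p7',[],which=('scene',),box={'scene':(220,130,420,280)})"
```

```text
ee_pos: [588.4, -94.7, 121.1]
force: [1.9, 0.2, 1.3]
ee_pos: [576.4, -92.7, 120.9]
force: [0.7, 0.3, 0.7]
14.25 [ 19.45207507   1.34600743 120.90997671] [0.74667687 0.27960825 0.68804934]
```

View pics/p7_scene.png

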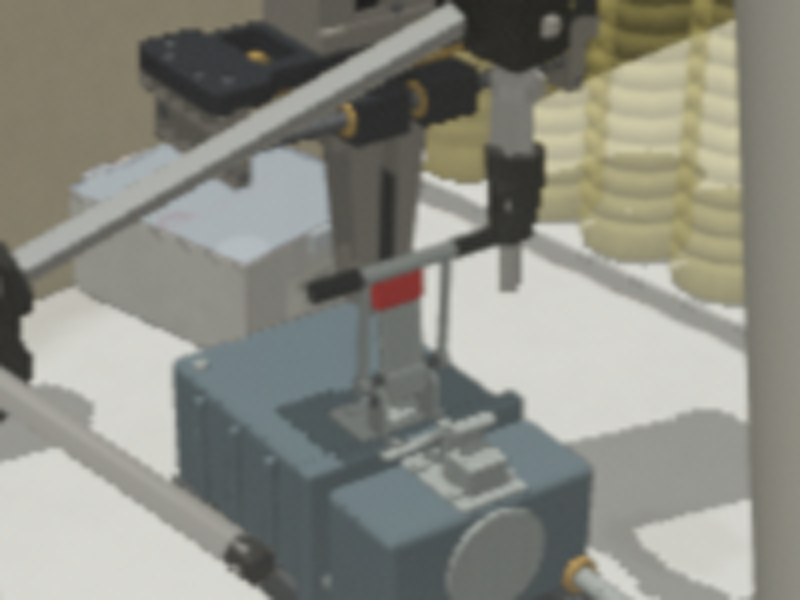

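```bash
(python3 -m handwheel '[[[-0.004,0,0],[0,0,0],0],[[-0.004,0,0],[0,0,0],0]]';python3 -m handwheel '[[[-0.004,0,0],[0,0,0],0]]';python3 -m handwheel '[[[-0.002,0,0],[0,0,0],0]]';python3 -m handwheel '[[[-0.001,0,0],[0,0,0],0]]';python3 -m handwheel '[[[-0.001,0,0],[0,0,0],0]]')|grep -E "pos|force"
python3 -c "
from h import *
s=sense();print(s['time'],toH(s['ee_pos']),s['force'])
snap('p8',[],which=('scene',),box={'scene':(220,130,420,280)})"
```

```text
ee_pos: [568.8, -91.6, 121.1]
force: [0.7, 1.2, 0.1]
ee_pos: [564.8, -90.9, 121.1]
force: [0.8, 0.1, -0.2]
ee_pos: [562.7, -90.5, 121.0]
force: [0.4, 0.2, 0.6]
ee_pos: [561.8, -90.4, 120.9]
force: [0.1, 0.2, 0.2]
ee_pos: [561.1, -90.3, 121.0]
force: [1.1, 0.0, -0.7]
15.05 [  3.91770201   1.30362104 120.99029212] [ 1.08832734  0.01783458 -0.69772147]
```

View pics/p8_scene.png

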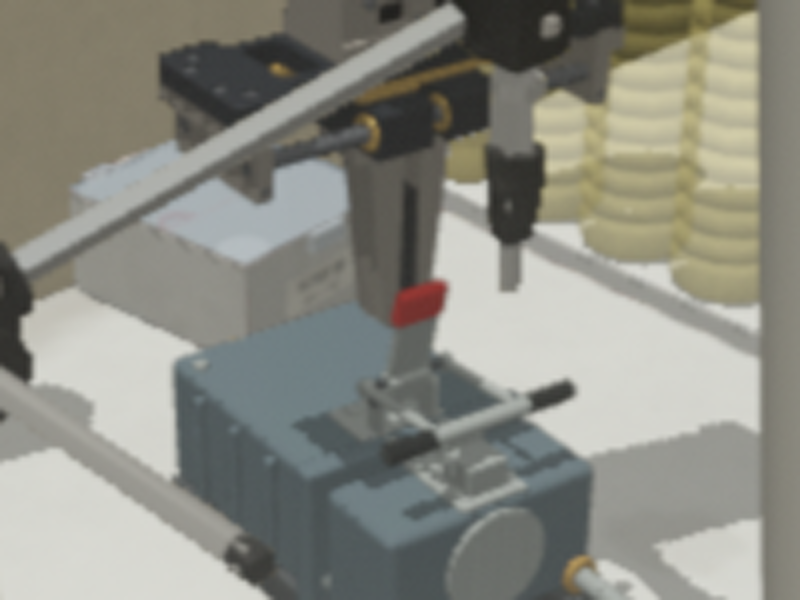

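```bash
(for i in 1; do python3 -m handwheel '[[[-0.001,0,0],[0,0,0],0]]';python3 -m handwheel '[[[-0.001,0,0],[0,0,0],0]]';python3 -m handwheel '[[[-0.001,0,0],[0,0,0],0]]';python3 -m handwheel '[[[-0.001,0,0],[0,0,0],0]]'; done)|grep -E "pos|force"
```

```text
ee_pos: [560.2, -90.2, 121.1]
force: [0.9, -0.3, -0.6]
ee_pos: [559.4, -90.1, 121.1]
force: [3.9, 0.6, -2.5]
ee_pos: [559.2, -90.1, 121.3]
force: [6.5, -1.5, -4.6]
ee_pos: [559.1, -90.1, 121.3]
force: [9.6, -1.1, -5.6]
```

```bash
(python3 -m handwheel '[[[0.004,0,0],[0,0,0],0],[[0.008,0,0],[0,0,0],0],[[0,0,-0.015],[0,0,0],0],[[0,0,-0.02],[0,0,0],0],[[0,0.001,-0.02],[0,0,0],0.053],[[-0.01,0,0],[0,0,0],0.053],[[-0.02,0,0],[0,0,0],0.053],[[-0.02,0,0],[0,0,0],0.053],[[-0.015,0,0],[0,0,0],0.053],[[-0.002,0,0],[0,0,0],0.053],[[0,0,0.015],[0,0,0],0.053],[[0,0,0.02],[0,0,0],0.053],[[0,0,0.015],[0,0,0],0.053],[[0,0,0.006],[0,0,0],0.053],[[0,0,0],[0,0,0],0.053]]')
python3 -c "
from h import *
s=sense();print(s['time'],toH(s['ee_pos']),s['force'])
snap('p9',[])"
```

```text
time: 17.48
ee_pos: [502.5, -81.9, 119.6]
eef_rot: [[0.987, -0.158, -0.001], [-0.158, -0.987, 0.0], [-0.001, -0.0, -1.0]]
force: [0.1, 0.7, 0.4]
grip_width: 53.1
17.475 [-55.20055169   0.33369485 119.60171642] [0.13143223 0.6796382  0.44122492]
```

View pics/p9_scene.png

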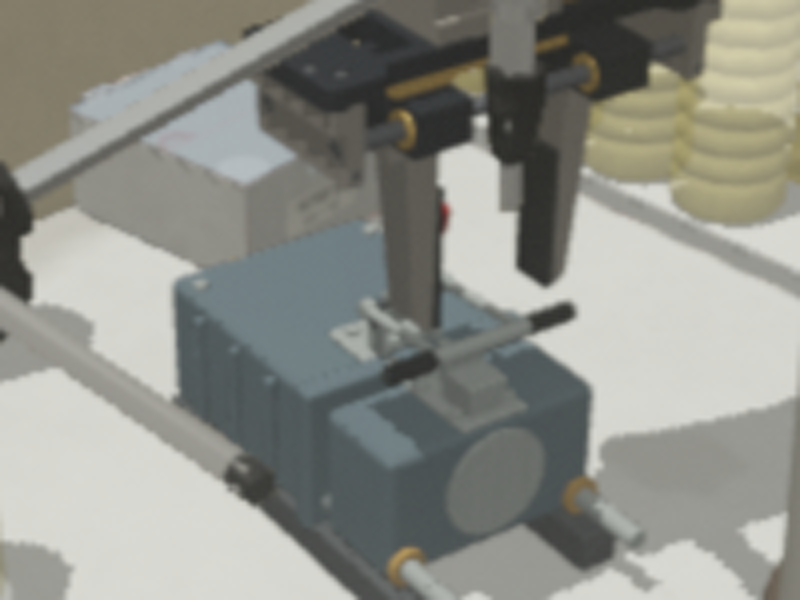

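View pics/p9_top_raw.png

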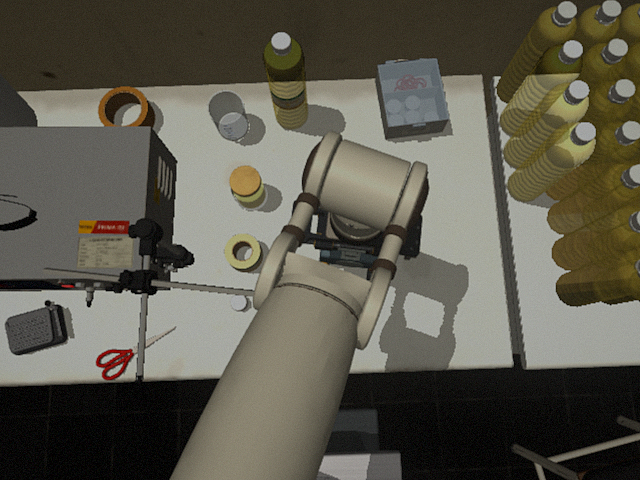

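```bash
python3 -c "
from h import *
for x in(-60,-56,-50):print(x,[tuple(np.round((np.array(proj('scene',H(x,b,120)))-(220,150))*4)) for b in (48,-48)])
print([tuple(np.round((np.array(proj('scene',H(-55+a,b,139.6)))-(220,150))*4)) for a,b in ((-10,-27),(10,-27),(-10,-45),(-10,45),(-10,27))])"
(for i in 1; do python3 -m handwheel '[[[0,0,0.006],[0,0,0],0.053]]';python3 -m handwheel '[[[0,0,0.004],[0,0,0],0.053]]';python3 -m handwheel '[[[0,0,0.003],[0,0,0],0.053]]'; done)|grep -E "pos|force"
```

```text
-60 [(np.float64(388.0), np.float64(377.0)), (np.float64(572.0), np.float64(308.0))]
-56 [(np.float64(382.0), np.float64(372.0)), (np.float64(566.0), np.float64(304.0))]
-50 [(np.float64(374.0), np.float64(366.0)), (np.float64(558.0), np.float64(298.0))]
[(np.float64(543.0), np.float64(288.0)), (np.float64(514.0), np.float64(268.0)), (np.float64(577.0), np.float64(276.0)), (np.float64(402.0), np.float64(339.0)), (np.float64(438.0), np.float64(326.0))]
ee_pos: [503.7, -82.4, 115.1]
force: [0.0, 0.1, 0.0]
ee_pos: [502.8, -82.1, 110.0]
force: [-0.4, 0.3, -0.3]
ee_pos: [502.6, -82.0, 106.8]
force: [-0.3, 0.4, 0.2]
```

```bash
(for i in 1; do python3 -m handwheel '[[[-0.002,0,0.002],[0,0,0],0.053]]';python3 -m handwheel '[[[0,0,0.002],[0,0,0],0.053]]';python3 -m handwheel '[[[0,0,0.002],[0,0,0],0.053]]';python3 -m handwheel '[[[0,0,0.002],[0,0,0],0.053]]'; done)|grep -E "pos|force"
```

```text
ee_pos: [500.6, -81.7, 104.9]
force: [-0.1, -0.1, -0.1]
ee_pos: [500.6, -81.7, 103.0]
force: [-0.0, 0.2, 0.7]
ee_pos: [500.8, -81.8, 101.2]
force: [-1.3, 0.6, 7.0]
ee_pos: [500.8, -81.8, 100.4]
force: [-5.4, 1.7, 11.9]
```

```bash
(for i in 1; do python3 -m handwheel '[[[0,0,0.001],[0,0,0],0.053]]';python3 -m handwheel '[[[0,0,0.001],[0,0,0],0.053]]'; done)|grep -E "pos|force"
python3 -c "
from h import *
snap('p10',[],which=('scene',))"
```

```text
ee_pos: [500.7, -81.8, 99.6]
force: [-5.6, 1.0, 11.1]
ee_pos: [500.5, -81.7, 98.4]
force: [-5.1, 1.6, 7.8]
```

View pics/p10_scene.png

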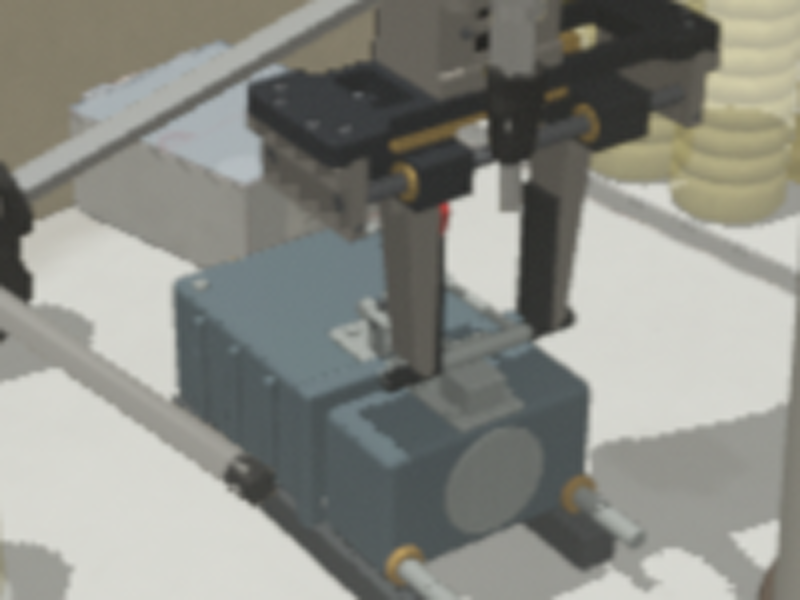

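```bash
(for i in 1; do python3 -m handwheel '[[[0,0,0.002],[0,0,0],0.053]]';python3 -m handwheel '[[[0,0,0.002],[0,0,0],0.053]]';python3 -m handwheel '[[[0,0,0.002],[0,0,0],0.053]]';python3 -m handwheel '[[[0,0,0.002],[0,0,0],0.053]]'; done)|grep -E "pos|force"
```

```text
ee_pos: [500.4, -81.7, 95.8]
force: [-0.9, 0.2, 1.8]
ee_pos: [500.9, -81.8, 93.1]
force: [-0.3, -1.5, -0.0]
ee_pos: [500.8, -81.7, 90.8]
force: [-0.4, 0.8, -0.4]
ee_pos: [500.7, -81.7, 88.8]
force: [0.4, 0.5, 0.4]
```

```bash
(for i in 1; do python3 -m handwheel '[[[0,0,0.001],[0,0,0],0.053]]';python3 -m handwheel '[[[0,0,0.001],[0,0,0],0.053]]';python3 -m handwheel '[[[0,0,0.001],[0,0,0],0.053]]';python3 -m handwheel '[[[0,0,0.001],[0,0,0],0.053]]'; done)|grep -E "pos|force"
python3 -c "
from h import *
snap('p11',[],which=('scene',))"
```

```text
ee_pos: [500.8, -81.7, 88.4]
force: [-2.2, 0.6, 7.6]
ee_pos: [500.9, -81.8, 88.3]
force: [-4.9, 1.8, 11.4]
ee_pos: [501.0, -81.8, 88.1]
force: [-8.2, 3.4, 18.5]
ee_pos: [501.3, -81.9, 88.0]
force: [-7.5, 3.4, 22.4]
```

View pics/p11_scene.png

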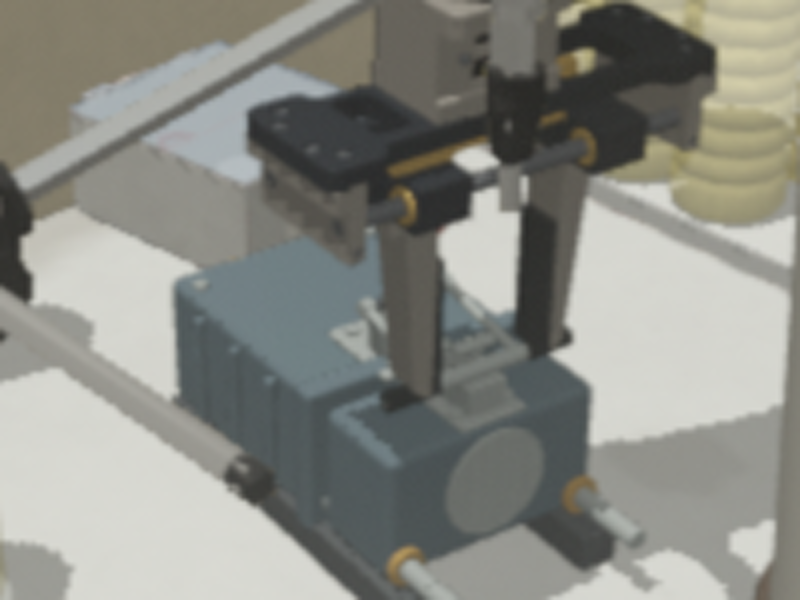

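```bash
(python3 -m handwheel '[[[0,0,-0.006],[0,0,0],0.053],[[0,0,-0.015],[0,0,0],0.053],[[0,0,-0.02],[0,0,0],0.053],[[0,0,-0.006],[0,0,0],0],[[0,0,0],[0,0,0],0],[[0,0,0],[0,0,0],0],[[0,0,0],[0,0,0],0],[[0.006,0,0],[0,0,0],0],[[0.006,0,0],[0,0,0],0],[[0,0,0],[0,0,0],0]]')
python3 -c "
from h import *
s=sense();print(s['time'],toH(s['ee_pos']),s['force'])
snap('p12',[],which=('scene',))"
```

```text
time: 21.05
ee_pos: [513.1, -83.7, 132.1]
eef_rot: [[0.988, -0.158, 0.0], [-0.158, -0.988, -0.0], [0.0, 0.0, -1.0]]
force: [-0.4, 0.6, 0.7]
grip_width: 0.5
21.05 [-44.54057951   0.23042912 132.06509792] [-0.36573696  0.59694551  0.72826662]
```

View pics/p12_scene.png

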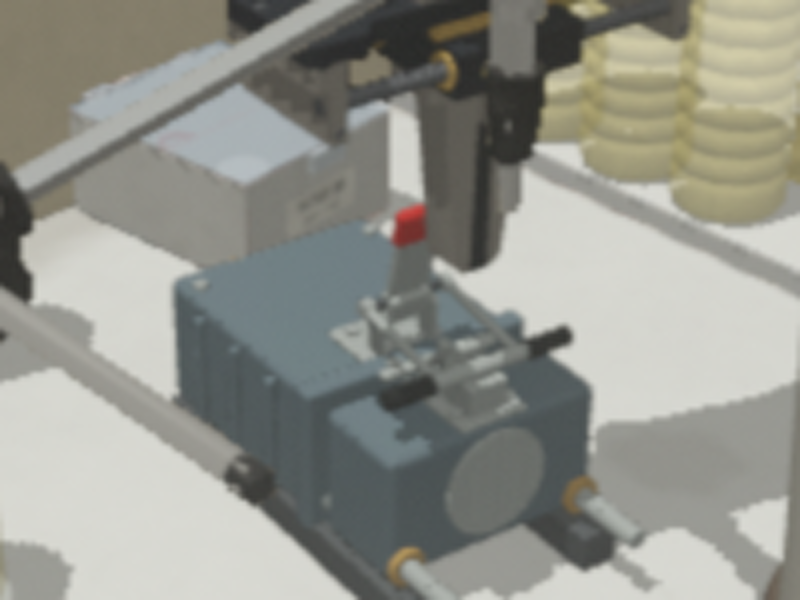

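```bash
(python3 -m handwheel '[[[0.005,0,0],[0,0,0],0],[[0.005,0,0],[0,0,0],0],[[0.004,0,0],[0,0,0],0],[[0.004,0,0],[0,0,0],0],[[0.004,0,0],[0,0,0],0]]';python3 -m handwheel '[[[0.004,0,0],[0,0,0],0],[[0.004,0,0],[0,0,0],0],[[0.004,0,0],[0,0,0],0]]';python3 -m handwheel '[[[0.004,0,0],[0,0,0],0],[[0.004,0,0],[0,0,0],0],[[0.004,0,0],[0,0,0],0]]')|grep -E "pos|force"
python3 -c "
from h import *
s=sense();print(s['time'],toH(s['ee_pos']),s['force'])
snap('p13',[],which=('scene',))"
```

```text
ee_pos: [534.4, -87.1, 132.0]
force: [-1.5, 0.3, 0.3]
ee_pos: [546.4, -89.0, 132.1]
force: [0.4, -0.9, 0.4]
ee_pos: [558.1, -90.8, 131.9]
force: [-0.0, 1.0, -0.4]
22.475 [  1.05714752   0.36190741 131.88989777] [-0.00189824  0.95359646 -0.39544505]
```

View pics/p13_scene.png

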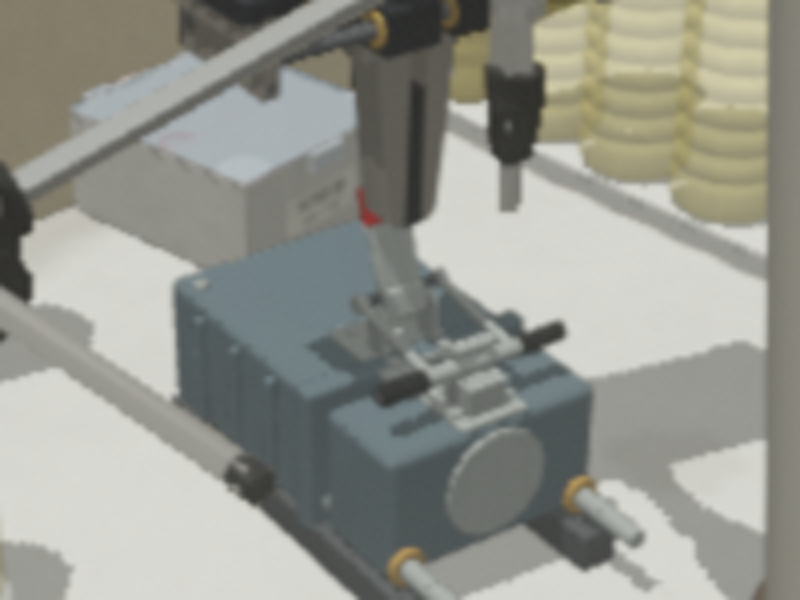

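```bash
(python3 -m handwheel '[[[0.0055,0,0.0017],[0,0,0],0],[[0.0055,0,0.0018],[0,0,0],0],[[0.0036,0,0.0022],[0,0,0],0],[[0.0036,0,0.0022],[0,0,0],0]]';python3 -m handwheel '[[[0.0032,0,0.0027],[0,0,0],0],[[0.0032,0,0.0027],[0,0,0],0]]';python3 -m handwheel '[[[0.0026,0,0.0032],[0,0,0],0],[[0.0026,0,0.0032],[0,0,0],0]]')|grep -E "pos|force"
python3 -c "
from h import *
s=sense();print(s['time'],toH(s['ee_pos']),s['force'])
snap('p14',[],which=('scene',))"
```

```text
ee_pos: [575.9, -93.8, 123.9]
force: [-2.7, -1.0, 1.0]
ee_pos: [582.3, -94.7, 118.5]
force: [-2.9, -1.0, 0.4]
ee_pos: [587.6, -95.6, 112.2]
force: [-2.7, 0.1, 0.2]
23.525 [ 30.96305546   0.29740777 112.23087286] [-2.70282326  0.11589278  0.20109038]
```

View pics/p14_scene.png

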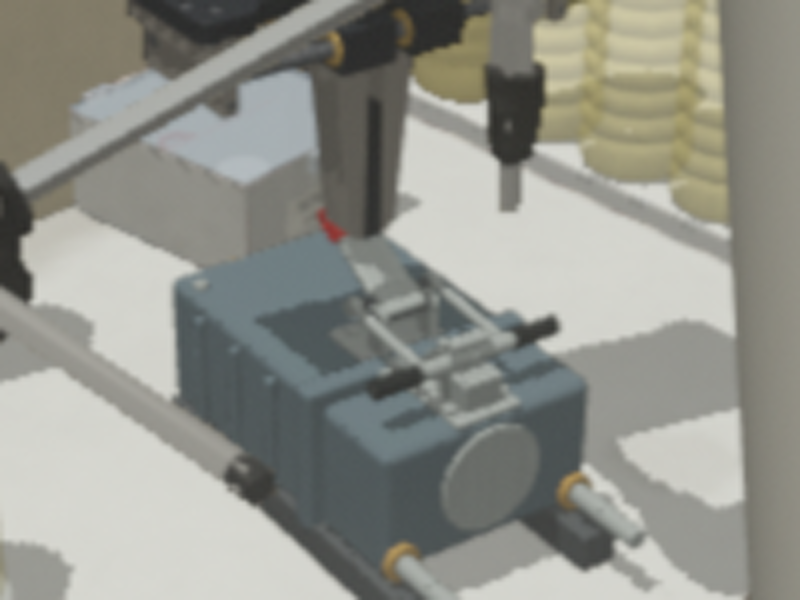

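```bash
(python3 -m handwheel '[[[0.002,0,0.0036],[0,0,0],0],[[0.002,0,0.0036],[0,0,0],0]]';python3 -m handwheel '[[[0.0014,0,0.004],[0,0,0],0],[[0.0014,0,0.004],[0,0,0],0]]';python3 -m handwheel '[[[0.0014,0,0.004],[0,0,0],0],[[0.001,0,0.004],[0,0,0],0]]')|grep -E "pos|force"
python3 -c "
from h import *
s=sense();print(s['time'],toH(s['ee_pos']),s['force'])
snap('p15',[],which=('scene',))"
```

```text
ee_pos: [591.8, -96.3, 105.2]
force: [-1.0, -0.3, 0.6]
ee_pos: [594.5, -96.7, 97.1]
force: [-0.5, 0.5, 0.7]
ee_pos: [596.7, -97.0, 88.9]
force: [-0.9, -0.4, 0.8]
24.325 [40.15799062  0.37539107 88.90025258] [-0.90274591 -0.39556245  0.76249188]
```

View pics/p15_scene.png

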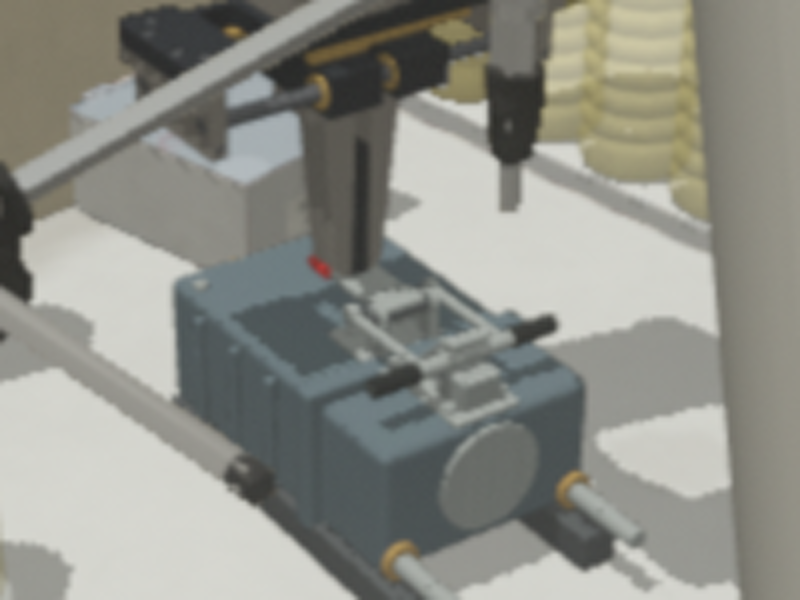

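```bash
(python3 -m handwheel '[[[0.002,0,0.002],[0,0,0],0],[[0.001,0,0.002],[0,0,0],0]]';python3 -m handwheel '[[[0,0,0.002],[0,0,0],0]]';python3 -m handwheel '[[[0,0,0.001],[0,0,0],0]]';python3 -m handwheel '[[[0,0,0.001],[0,0,0],0]]';python3 -m handwheel '[[[0,0,0.001],[0,0,0],0]]')|grep -E "pos|force"
```

```text
ee_pos: [599.7, -97.5, 85.2]
force: [-1.0, 0.2, 0.9]
ee_pos: [599.7, -97.5, 83.1]
force: [1.0, -1.1, 1.2]
ee_pos: [599.4, -97.5, 82.0]
force: [-0.6, -0.5, -0.4]
ee_pos: [599.5, -97.5, 81.2]
force: [1.0, -0.1, 0.1]
ee_pos: [599.5, -97.5, 80.1]
force: [0.2, 0.4, -0.5]
```

```bash
(for i in 1; do python3 -m handwheel '[[[0,0,0.001],[0,0,0],0]]';python3 -m handwheel '[[[0,0,0.001],[0,0,0],0]]';python3 -m handwheel '[[[0,0,0.001],[0,0,0],0]]';python3 -m handwheel '[[[0,0,0.001],[0,0,0],0]]'; done)|grep -E "pos|force"
```

```text
ee_pos: [599.5, -97.5, 79.2]
force: [-0.2, -0.1, 0.7]
ee_pos: [599.6, -97.5, 78.8]
force: [-2.8, 1.9, 6.2]
ee_pos: [599.6, -97.6, 78.7]
force: [-5.3, 1.6, 12.8]
ee_pos: [599.6, -97.6, 78.5]
force: [-7.8, 2.6, 15.8]
```

Firm contact at the stop, at the height expected for a lever lying fully down. I'll back away and look.

```bash
(python3 -m handwheel '[[[0,0,0.001],[0,0,0],0],[[0,0,0.001],[0,0,0],0]]';python3 -m handwheel '[[[0,0,-0.006],[0,0,0],0],[[0,0,-0.02],[0,0,0],0],[[0,0,-0.03],[0,0,0],0],[[0,0,-0.03],[0,0,0],0],[[0,0,-0.03],[0,0,0],0],[[0,0.03,-0.02],[0,0,0],0],[[0,0.05,0],[0,0,0],0],[[0,0.05,0],[0,0,0],0],[[0,0.05,0],[0,0,0],0],[[0,0.05,0],[0,0,0],0],[[0,0,0],[0,0,0],0],[[0,0,0],[0,0,0],0]]')|grep -E "pos|force|time"
python3 -c "
from h import *
snap('p16',[])"
```

```text
time: 25.88
ee_pos: [599.8, -97.6, 78.3]
force: [-11.9, 3.8, 25.7]
time: 27.38
ee_pos: [563.4, -324.1, 210.6]
force: [0.4, 0.2, 0.3]
```

View pics/p16_scene.png

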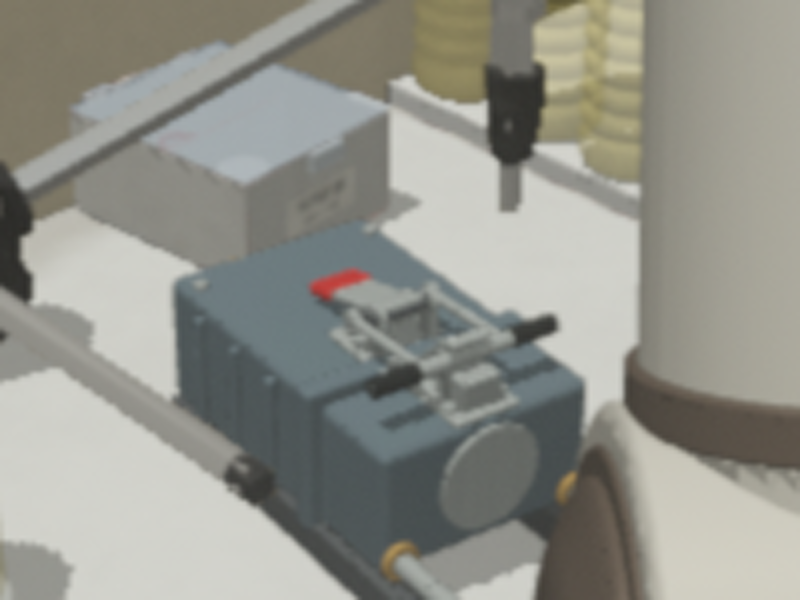

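View pics/p16_top_raw.png

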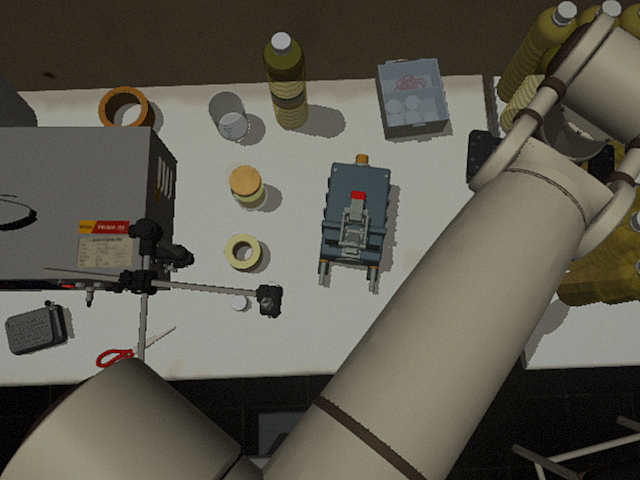

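```bash
python3 -m handwheel '[[[0,-0.02,-0.01],[0,0,0],0],[[0,-0.02,-0.01],[0,0,0],0],[[0,-0.01,0],[0,0,0],0],[[0,0,0],[0,0,0],0],[[0,0,0],[0,0,0],0]]' | grep -E "pos|force"
python3 - <<'E'
from h import *
a=[]
for n in("scene","top"):
    raw=get_image(n)[:,:,::-1].copy(); cv2.imwrite(f"pics/f_{n}.png",raw)
    im=cv2.cvtColor(raw,cv2.COLOR_BGR2HSV); m=((im[...,0]<8)|(im[...,0]>172))&(im[...,1]>150)&(im[...,2]>60)
    m[:, :280]=0; m[:,400:]=0; m[:150]=0;m[300:]=0
    v,u=np.nonzero(m); a.append((u.mean(),v.mean()))
p,e=tri(*a); print(toH(p),e)
# bystanders: difference first vs. now around jar/caps
for n,b in(("scene",(170,230,310,390)),("top",(215,150,262,312))):
    i=cv2.imread(f"pics/{n}0.png");j=cv2.imread(f"pics/f_{n}.png");x0,y0,x1,y1=b
    print(n,cv2.absdiff(i,j)[y0:y1,x0:x1].mean(), (cv2.absdiff(i,j)[y0:y1,x0:x1].max(2)>50).sum())
E
```

```text
ee_pos: [570.8, -275.3, 229.8]
force: [0.1, 0.0, -0.2]
[48.35390755 -0.17588198 95.74242818] 1.7209575797612182
scene 1.8021130952380953 54
top 3.540276683302688 0
```

```bash
python3 -c "
from plant import *
print(finish_job(), sense()['time'])"
```

```text
the job is handed in; nothing more can be done
the job is handed in; nothing more can be done
```

The cover is closed on its seal and latched, and I handed the job in at about 28 s of the 64 s allowed.

- **Cover:** pushed in until the force rose to about 7 N on the seal.
- **Lever and bail:** brought the lever to its forward stop at about 10 N. Pressed the bar down on both sleeves; it went over the nose at about 13 N and sat on the keeper floor at about 24 N.
- **Throw:** swung the lever back over centre and pressed it onto its stop with about 29 N, the highest force I read at the end of any move.

**Last checks:**
- With the robot clear, the red grip measured 48 mm rear and 96 mm up. A lever lying fully down should read about 49 and 94–97 mm.
- The picture shows the bar in the keeper and the cover closed.
- The top view shows no change around the jar and the one cap it sees. In the scene view 54 pixels changed in a box that also takes in part of the housing. I did not trace those; by eye the jar and caps had not moved in the top view.
- The tool force read about zero.

**Disagreement:** the fingertips really stood about 37 mm higher than the stated TCP and 17 mm nose imply. The images showed it, and touching the housing top confirmed it at about 20 N. So the cover was pushed near its top edge, around 80 mm up and about 14 mm to one side, not at the plate's centre. It still seated. The later moves used the corrected height.

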